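# Line up the feeding set in front of the bottle warmer for the catalogue picture

### The job

Line up the feeding set for the catalogue picture: lay the wide screw ring flat on the shelf, straight out from the warmer's button with its middle 9 cm in front of the warmer's front face, and stand the dome cap centred on top of it. In one row with the ring, parallel to the warmer's face and 9 cm from it middle to middle, stand the glass bottle on its left and lay the spoon on its right (left and right as you look at the button), the spoon square to the row with its bowl end towards the back, its handle towards you. Keep the bottle upright, and leave the narrow ring and the flat lid where they are on the tiers.

Things in the scene. Friction and masses are not known exactly. Their poses are not given: they have to be found in the camera images.
- warmer: bottle warmer, fixed: white round tub 120 mm across, 115 mm tall, open well on top. Origin under the middle of the tub, on the shelf; z up. The flat front face (80 mm wide, 110 mm tall) lies at x = -65 mm and looks along its own -x, towards the robot within 0.15 rad; its round press button is at y = 0, 45 mm up, standing 12 mm proud. +y is the left as one looks at the button.
- tiers: three stacking tiers, grey plastic, fixed, 240 mm deep (x), 200 wide (y), stepping up away from the robot. Origin under the middle, on the shelf. Floors centred at x = -80, 0, 80 mm, 10, 40, 70 mm high, each 80 deep with a 6 mm front lip, no side lips. Rings lie on the lowest, dome cap and flat lid on the middle, small spare caps on the top one. Left or right of the warmer.
- tray: low light-wood tray, fixed, 200 mm deep (x), 220 mm wide (y), floor 4 mm thick, rim 10 mm high and 4 mm thick. Origin under its middle, on the shelf. Bottle, spoon and a lidded storage pot (57 mm wide, 60 mm tall, not needed) are on it. On the other side of the warmer from the tiers.
- wide_ring: wide screw ring, white plastic, 58 mm outside, 38 mm hole, 18 mm high, 20 g, on the lowest tier. Origin in the middle of its underside, z up.
- narrow_ring: narrow screw ring, white plastic, 40 mm outside, 24 mm hole, 16 mm high, beside the wide ring on the lowest tier; stays there. Origin in the middle of its underside.
- dome_cap: dome cap, white plastic, 50 mm across, 46 mm high, nearly straight sides up to 28 mm and a rounded top, 22 g, standing open side down on the middle tier. Origin in the middle of its underside, z up.
- flat_lid: flat screw lid, white plastic, 62 mm across, 14 mm high, beside the dome cap on the middle tier; stays there. Origin in the middle of its underside.
- bottle: open glass feeding bottle without its ring, 130 mm tall, about 190 g: body 60 mm across up to 98 mm, neck 44 mm across (46 mm over the threads) from 105 mm to the top. Standing on the tray. Origin in the middle of its underside, z up.
- spoon: hard silicone spoon, plain light grey, 150 mm long, about 30 g, lying on the tray: flat handle 13 mm wide (top 10 mm above what it lies on) from x = -75 to 25 mm, bowl 34 mm across, 10 mm high, centred at x = 58 mm. Origin at mid-length on its underside, near the balance point; +x points to the bowl end, z up. At the start it lies crosswise, bowl end to the left.
There are look-alikes about, which are no part of the job. What is shaped like the wide_ring but black or green is not meant.

How it is judged:
By the outcome, as a careful person would: the job done as asked, in the order asked, and still so for the second after the job is handed in, with the robot touching nothing.
It also fails if it takes over 122 s, if anything falls off the work surface, if the arm or the gripper's body presses on something with over 40 N, if the wrist force passes 120 N, or if a joint passes its speed limit or range.

### The arm

A 6-joint arm with a two-finger parallel gripper is mounted at the origin on the work surface. World frame = base frame: x ahead of the robot, y to its left, z up, the work surface at z = 0. Lengths are in m, angles in degrees, forces in N, time in s.
With the tool pointing down it reaches from about 0.35 to 0.95 m from the base axis. Payload 17.4 kg.
Tool frame: the origin (TCP) lies between the finger pads; the fingertips stand tips_ahead ahead of it and the grasp point (between the pads) lies 8 mm behind it (tips_ahead is the distance from the TCP to the fingertips, in m); z points along the fingers, y is the line along which they close (so a half turn about z gives the same grasp; the last joint's range is limited). The gripper opens to 93 mm and grips with 3 to 60 N. Pads are 15 mm wide; open, the fingers measure 128 mm over their backs; the gripper's body (75 mm by 188 mm) begins 65 mm behind the grasp point.
Start: joints at [69.053, 6.646, 82.598, -0, 90.757, -2.166], TCP at [0.217, 0.639, 0.23] pointing down, gripper open.
Joint ranges: [-162.19, 162.19], [-47.58, 125.68], [4.15, 143.07], [-65.23, 245.23], [0.69, 171.88], [-170.13, 170.13]. Speed limits (degrees/s): [108.29, 108.29, 127.2, 180, 180, 180].

### API

Orientations are given as a 3x3 rotation matrix whose columns are the frame's x, y, z axes.
In Python, from bench import * gives the robot as it stands.
- The arm moves only by the shell command python3 -m jog 'ROWS' [FORCE]. ROWS is JSON, one flat list of numbers, 7 for each row, row after row: the shift along the tool's x, y, z in m, then the turn, a rotation vector about the tool's x, y, z in degrees, then the closure, from 0 (fully open) to 1 (shut). A call has 1 to 5 rows; each row is the pose to reach, as a shift and turn from the pose commanded when the call began, along the tool's axes at that moment; what a row does not reach only later rows make up. A row lasts 1/8 s, in which the tool goes at most 62.5 mm and 10.7 degrees, less where a joint would pass 70% of its speed; a pose out of reach is approached as far as the arm can. A call with a gripper value outside its range is refused whole. The fingers move at their own pace and stop on an object; FORCE is the grip in N (left out, the last holds). Time passes only in rows, so rows that repeat a pose let the fingers close. It gives the time, the measured TCP pose, the force, the opening and the grip force at its end, in the units of the state.
- get_obs(): the state, without advancing time (a new reading comes with each control period).
- get_image(name): name is "scene" or "top" or "wrist"; returns a dict with "color" (420x560x3 uint8, red, green, blue), "fx", "fy", "cx", "cy" (pixels), "k1" (the pictures are not rectified: a ray, as slopes to the right and down, at radius r is drawn at 1 + k1 r^2 times it, then the intrinsics apply), "world_to_cam" (4x4, takes a point from world to camera coordinates); the wrist camera has in their place "mount" (4x4, takes a point from camera to tool coordinates, whose origin is the TCP and whose axes are the flange's). Camera axes: x right, y up, looking along -z (the intrinsics and any distortion apply to the point x, -y, -z); pixel columns grow to the right and rows downward; lengths in m; the calibration is good to about 2 mm. A picture is of the moment at which its call begins: read the wrist's pose just before it. There is no depth.
- sign_off(): hands the job in; it is judged then, once.
Trained networks look in a picture, given as the dict that the camera call returned (one of the last four; its "shot" number tells which), for a name from the list of things; names that differ only in an ending like _2 or _b are one class to them, and where a whole thing is asked for, a point or a joint stands for the part that bears it (a point fixed in the world has none). Each returns a list of dicts, best first, with "confidence" (0 to 1); they miss things now and then, are a little off and sometimes report something else, mostly with a low value. They report only what shows in the picture. A call takes as long as a camera call. They do not tell look-alikes from the thing itself.
- spot_in(thing, picture): "at" ([x, y, z] in m, in the coordinates of the camera as it stood for that picture, good to about 4 mm: the middle of the surface that is visible of it).
- tip_of(thing, picture): "at" ([x, y, z] in m, in the coordinates of the camera as it stood for that picture, good to about 4 mm: a listed point, or the origin of a listed thing).
The state is a dict: "time_s": time; "joint_positions": joint angles; "qd": joint speeds; "joint_efforts": joint torques, N m; "position": TCP position; "eef_rot": TCP orientation; "ft_force": force on the tool from outside, world axes, zero at the start; "wrist_torque": the same for the moment, N m; "gripper_width": finger opening in m; "grip_force": force on a finger pad.
Only numpy, scipy, OpenCV 4.12 (cv2) and the standard library are available. Lean on these libraries where they do the work, as an engineer would, in place of code of your own. Each camera call takes 0.05 s, during which the arm holds its last target. There are 200 camera calls.

## Working session

There is one attempt and no reset: what is moved stays moved. The work goes in short steps, Python scripts to look and compute and a shell command to move; the robot and the scene stay as the last step left them, time stands still between calls to the robot, and variables do not carry over. Pictures are saved under pics/ and viewed, at most 20 in all, crops included, and the job is handed in when it is done.

```bash
mkdir -p pics; ls; cat > h.py <<'E'
from bench import *
import numpy as np, cv2
def cam2w(im,p,o=None):
    p=np.append(p,1)
    if "world_to_cam" in im: return (np.linalg.inv(np.array(im["world_to_cam"]))@p)[:3]
    q=np.array(im["mount"])@p
    return np.array(o["eef_rot"])@q[:3]+np.array(o["position"])
def pose(im,o=None):
    if "world_to_cam" in im: return np.linalg.inv(np.array(im["world_to_cam"]))
    T=np.eye(4);T[:3,:3]=o["eef_rot"];T[:3,3]=o["position"];return T@np.array(im["mount"])
def pix(im,u,v,z,o=None):
    x,y=(u-im["cx"])/im["fx"],(v-im["cy"])/im["fy"]
    a,b=x,y
    for _ in range(20):
        f=1+im["k1"]*(a*a+b*b);a,b=x/f,y/f
    T=pose(im,o);d=T[:3,:3]@[a,-b,-1];c=T[:3,3]
    return c+d*(z-c[2])/d[2]
def proj(im,P,o=None):
    p=(np.linalg.inv(pose(im,o))@np.append(P,1))[:3]
    a,b=p[0]/-p[2],-p[1]/-p[2];f=1+im["k1"]*(a*a+b*b)
    return im["cx"]+im["fx"]*a*f,im["cy"]+im["fy"]*b*f
def save(im,n,crop=None,s=1):
    c=im["color"][:,:,::-1]
    if crop: c=c[crop[1]:crop[3],crop[0]:crop[2]]
    cv2.imwrite("pics/"+n,cv2.resize(c,None,fx=s,fy=s,interpolation=cv2.INTER_CUBIC))
E
python3 - <<'E'
from h import *
o=get_obs();print({k:np.round(v,3).tolist() for k,v in o.items()})
for n in ["top","scene"]:
    im=get_image(n);save(im,n+"0.png",s=1.4)
    for t in "warmer tiers tray wide_ring narrow_ring dome_cap flat_lid bottle spoon".split():
        for f in (tip_of,spot_in):
            print(n,t,f.__name__,[(np.round(cam2w(im,r["at"]),3).tolist(),[int(x) for x in proj(im,cam2w(im,r["at"]))],round(r["confidence"],2)) for r in f(t,im)[:4]])
E
```

```text
pics
{'time_s': 0.0, 'joint_positions': [69.053, 6.674, 82.636, -0.001, 90.757, -2.166], 'qd': [0.025, 0.003, -0.027, 0.052, -0.029, 0.021], 'joint_efforts': [0.0, -72.124, -62.263, 0.078, 0.023, -0.0], 'position': [0.217, 0.639, 0.229], 'eef_rot': [[-0.947, 0.322, -0.0], [0.322, 0.947, -0.001], [0.0, -0.001, -1.0]], 'ft_force': [-1.317, 0.233, -0.707], 'wrist_torque': [0.005, 0.032, -0.018], 'grip_force': 0.0, 'gripper_width': 0.093}
top warmer call [([0.725, -0.038, 0.002], [302, 135], 0.59)]
top warmer call [([0.721, -0.039, 0.111], [304, 122], 0.56)]
top tiers call [([0.47, -0.345, 0.008], [434, 243], 0.6), ([0.53, 0.339, -0.002], [144, 213], 0.59)]
top tiers call [([0.547, 0.334, 0.039], [140, 204], 0.71)]
top tray call [([0.538, -0.334, 0.002], [428, 214], 0.72)]
top tray call [([0.525, -0.331, 0.006], [427, 219], 0.64)]
top wide_ring call [([0.299, 0.295, -0.004], [157, 311], 0.84), ([0.468, 0.161, -0.003], [216, 240], 0.73), ([0.444, 0.291, 0.013], [159, 249], 0.67)]
top wide_ring call [([0.464, 0.167, 0.015], [213, 241], 0.82), ([0.444, 0.295, 0.03], [156, 249], 0.54)]
top n
[... 1394 characters left out ...]
190, 302], 0.15)]
scene narrow_ring call [([0.455, 0.393, 0.005], [359, 137], 0.48)]
scene narrow_ring call [([0.458, 0.39, 0.022], [360, 134], 0.66)]
scene dome_cap call [([0.525, 0.291, 0.041], [353, 160], 0.59)]
scene dome_cap call [([0.531, 0.28, 0.075], [354, 155], 0.76)]
scene flat_lid call [([0.535, 0.384, 0.034], [377, 148], 0.76)]
scene flat_lid call [([0.531, 0.377, 0.051], [375, 144], 0.81), ([0.448, 0.295, 0.029], [336, 146], 0.45)]
scene bottle call [([0.547, -0.396, 0.003], [165, 312], 0.85), ([0.726, -0.038, 0.001], [318, 279], 0.44)]
scene bottle call [([0.566, -0.399, 0.103], [161, 304], 0.62)]
scene spoon call []
scene spoon call [([0.463, -0.312, 0.017], [173, 268], 0.67)]
```

View pics/top0.png

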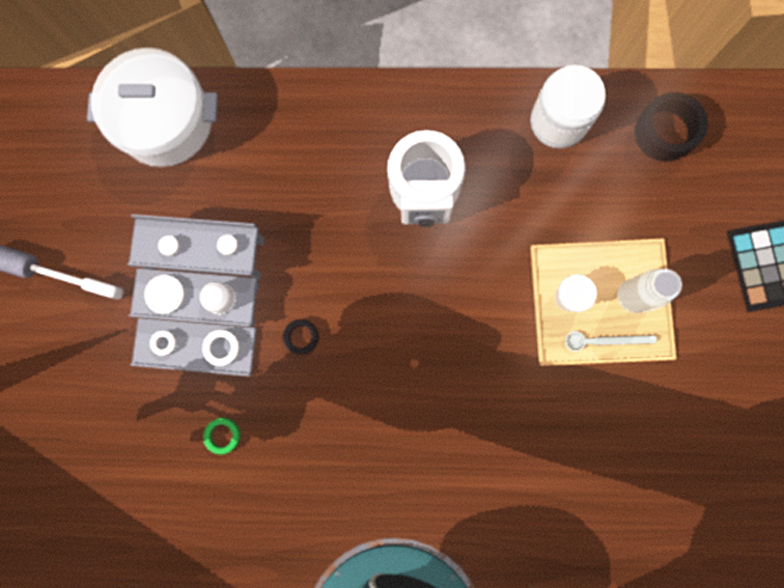

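View pics/scene0.png

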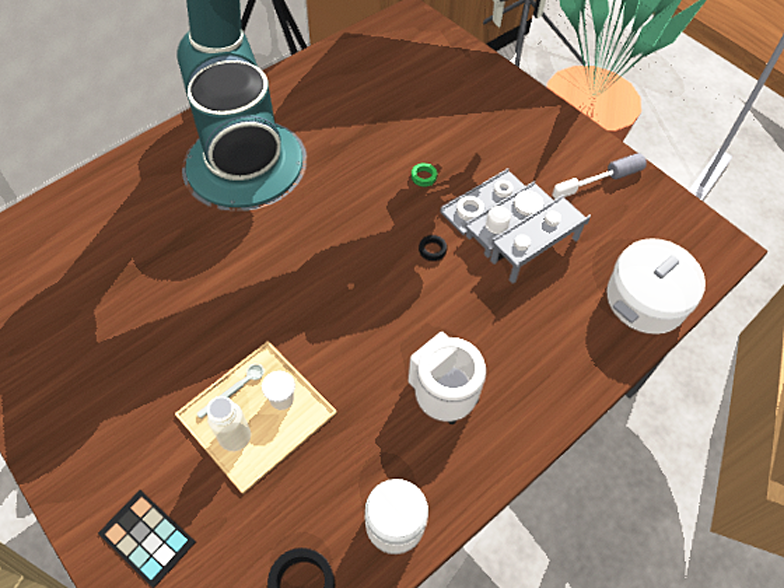

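White wide ring at top px (158,249). It could be taken for the black ring (214,240), the green ring (157,311), the narrow ring (117,244) or the big black ring at the back right (479,90). By the description, I choose the white one on the lowest tier next to the dome side. Next I work out the move that brings the wrist camera over it.

```bash
cat >> h.py <<'E'
from scipy.spatial.transform import Rotation as Ro
def go(p,yang,cmd=None):
    "row (shift mm, turn deg) from present pose to TCP p, tool down, closing axis at world angle yang"
    o=get_obs();R=np.array(o["eef_rot"]);a=np.radians(yang)
    y=np.array([np.cos(a),np.sin(a),0]);z=np.array([0,0,-1.]);Rt=np.c_[np.cross(y,z),y,z]
    print("pos",np.round(o["position"],4),"yang",round(np.degrees(np.arctan2(R[1,1],R[0,1])),2),"q6",round(o["joint_positions"][5],1),"w",round(o["gripper_width"],4))
    print(" row shift",np.round(R.T@(np.array(p)-o["position"]),4),"turn",np.round(Ro.from_matrix(R.T@Rt).as_rotvec(degrees=True),2))
E
python3 - <<'E'
from h import *
import bench;print([n for n in dir(bench) if n[0]!='_'])
try: print("tips",tips_ahead)
except Exception as e: print(e)
o=get_obs();im=get_image("wrist");print(np.round(im["mount"],4).tolist(),im["fx"],im["k1"])
im=get_image("top")
k=lambda u,v,z:np.round(pix(im,u/1.4,v/1.4,z),3)
print("tier front",k(132,367,.016),k(253,376,.016),"tray front",k(540,363,.01),k(676,359,.01),"tray back",k(531,245,.01),k(664,239,.01))
print("button",k(426,220,.045),"face top edge",k(403,205,.11),k(450,208,.11))
go([.40,.29,.26],90)
E
```

```text
['PlanningError', 'get_image', 'get_obs', 'sign_off', 'spot_in', 'tip_of', 'tips_ahead']
tips 0.011
[[0.0005, 0.9715, 0.2371, 0.0665], [1.0, -0.0007, 0.0005, 0.0], [0.0006, 0.2371, -0.9715, -0.1541], [0.0, 0.0, 0.0, 1.0]] 317.76970956881166 0.007856374040461422
tier front [0.412 0.444 0.016] [0.401 0.24  0.016] tray front [ 0.432 -0.232  0.01 ] [ 0.442 -0.453  0.01 ] tray back [ 0.629 -0.219  0.01 ] [ 0.642 -0.44   0.01 ]
button [ 0.661 -0.042  0.045] face top edge [ 0.668 -0.004  0.11 ] [ 0.664 -0.077  0.11 ]
pos [0.2173 0.6391 0.2297] yang 71.22 q6 -2.2 w 0.0928
 row shift [-0.2853 -0.2717 -0.0303] turn [ -0.     0.   -18.78]
```

```bash
python3 -m jog '[-0.15,-0.14,-0.03,0,0,-20,0,-0.15,-0.14,-0.03,0,0,-20,0,-0.15,-0.14,-0.03,0,0,-20,0,-0.15,-0.14,-0.03,0,0,-20,0,-0.15,-0.14,-0.03,0,0,-20,0]'; python3 -c "
from h import *
go([.40,.29,.26],90)"
```

```text
time_s: 2.62
position: [0.3148, 0.4578, 0.2602]
eef_rot: [[-1.0, -0.02, 0.001], [-0.02, 1.0, 0.001], [-0.001, 0.001, -1.0]]
ft_force: [0.2, 0.9, -0.8]
gripper_width: 0.0929
grip_force: 0.0
pos [0.3148 0.4578 0.2602] yang 91.12 q6 -38.3 w 0.0929
 row shift [-0.0819 -0.1694  0.    ] turn [0.06 0.03 1.12]
```

```bash
python3 -m jog '[-0.082,-0.169,0,0,0,4,0,-0.082,-0.169,0,0,0,4,0,-0.082,-0.169,0,0,0,4,0,-0.082,-0.169,0,0,0,4,0,-0.082,-0.169,0,0,0,4,0]' | tail -0; python3 - <<'E'
from h import *
o=get_obs();im=get_image("wrist");save(im,"w1.png")
for t in "wide_ring narrow_ring dome_cap flat_lid tiers".split():
    for f in (tip_of,spot_in):
        print(t,[(np.round(cam2w(im,r["at"],o),4).tolist(),[int(x) for x in proj(im,cam2w(im,r["at"],o),o)],round(r["confidence"],2)) for r in f(t,im)[:2]])
go([.445,.294,.10],87)
E
```

```text
wide_ring [([0.3057, 0.292, 0.0018], [278, 109], 0.95), ([0.4661, 0.1672, 0.0021], [192, 237], 0.91)]
wide_ring [([0.2992, 0.2931, 0.0205], [278, 102], 0.9), ([0.4447, 0.2953, 0.0274], [286, 223], 0.84)]
narrow_ring [([0.4459, 0.3935, 0.0085], [360, 216], 0.8)]
narrow_ring [([0.4466, 0.3951, 0.0257], [364, 220], 0.92)]
dome_cap []
dome_cap [([0.5008, 0.293, 0.0581], [286, 274], 0.66)]
flat_lid [([0.5273, 0.3814, 0.0426], [356, 285], 0.62)]
flat_lid [([0.5043, 0.3775, 0.0547], [355, 273], 0.82)]
tiers [([0.5293, 0.3372, 0.0018], [318, 274], 0.91)]
tiers [([0.4936, 0.3349, 0.0383], [319, 261], 0.78)]
pos [0.3998 0.2912 0.2596] yang 87.24 q6 -54.1 w 0.0929
 row shift [-0.0451  0.005   0.1596] turn [-0.   -0.    0.24]Exception ignored on flushing sys.stdout:
BrokenPipeError: [Errno 32] Broken pipe
```

View pics/w1.png

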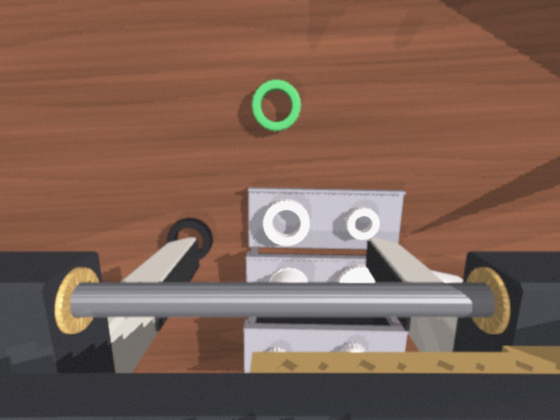

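The view shows the white wide ring at (287,222) on the lowest tier, the narrow ring at (363,223), black at (190,238) and green at (276,105). The choice is confirmed.

```bash
python3 - <<'E'
from h import *
o=get_obs();im=get_image("wrist")
g=im["color"].min(2)[190:255,250:325]
n,l,s,c=cv2.connectedComponentsWithStats((g>215).astype(np.uint8));i=l[15:50,15:60];print(s.tolist())
for u,v,z in [(287,222,.028)]: print(pix(im,u,v,z,o))
print("front lip top",pix(im,250,190,.016,o),pix(im,404,193,.016,o))
E
```

```text
[[0, 0, 75, 65, 3793], [14, 10, 47, 46, 1082]]
[0.44342888 0.29547671 0.028     ]
front lip top [0.40247329 0.25046507 0.016     ] [0.41566755 0.44559846 0.016     ]
```

```bash
python3 -m jog '[-0.045,0.006,0.05,0,0,0.5,0,-0.045,0.006,0.11,0,0,0.5,0,-0.045,0.006,0.16,0,0,0.5,0,-0.045,0.006,0.18,0,0,0.5,0,-0.045,0.006,0.18,0,0,0.5,0]' >/dev/null; python3 - <<'E'
from h import *
o=get_obs();im=get_image("wrist");save(im,"w2.png")
for f in (tip_of,spot_in):
        print([(np.round(cam2w(im,r["at"],o),4).tolist(),round(r["confidence"],2)) for r in f("wide_ring",im)[:3]])
go([.445,.295,.023],86.5)
E
```

```text
[([0.4667, 0.1644, -0.0026], 0.65)]
[([0.4458, 0.2917, 0.0256], 0.72), ([0.4447, 0.174, 0.0172], 0.58)]
pos [0.446  0.2954 0.0821] yang 86.72 q6 -55.9 w 0.0932
 row shift [ 0.0011 -0.0006  0.0591] turn [0.1  0.15 0.22]
```

View pics/w2.png

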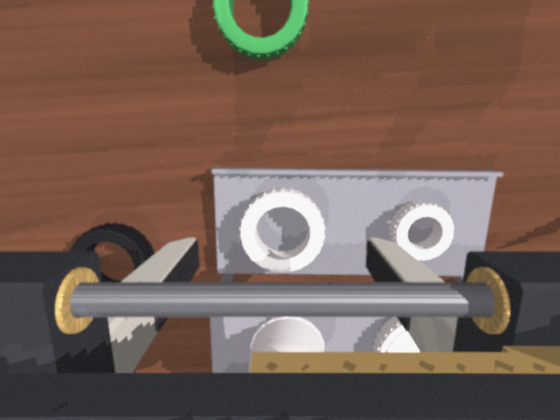

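```bash
python3 - <<'E'
from h import *
o=get_obs();im=get_image("wrist")
print(pix(im,283,230,.028,o),pix(im,283,190,.028,o),pix(im,283,270,.028,o))
print(pix(im,241,230,.028,o),pix(im,325,230,.028,o))
E
python3 -m jog '[0.002,0,0.03,0,0,0,0,0.002,0,0.059,0,0,0,0,0.002,0,0.059,0,0,0,0.4,0.002,0,0.059,0,0,0,0.6,0.002,0,0.059,0,0,0,0.6]' 15; python3 -m jog '[0,0,0,0,0,0,0.6,0,0,0,0,0,0,0.6,0,0,0,0,0,0,0.6]'
```

```text
[0.44476967 0.2964767  0.028     ] [0.41702736 0.29803143 0.028     ] [0.47430714 0.29482122 0.028     ]
[0.44312855 0.26776919 0.028     ] [0.44640733 0.32519323 0.028     ]
time_s: 5.3
position: [0.4433, 0.2951, 0.0214]
eef_rot: [[-0.998, 0.057, 0.001], [0.057, 0.998, 0.0], [-0.001, 0.001, -1.0]]
ft_force: [-0.1, -1.1, -0.8]
gripper_width: 0.0676
grip_force: 0.0
time_s: 5.68
position: [0.4433, 0.295, 0.0213]
eef_rot: [[-0.998, 0.057, 0.001], [0.057, 0.998, 0.0], [-0.001, 0.0, -1.0]]
ft_force: [-1.2, -1.2, 6.1]
gripper_width: 0.0574
grip_force: 15.5
```

```bash
python3 -m jog '[0,0,-0.03,0,0,0,0.6,0,0,-0.09,0,0,0,0.6,0,-0.05,-0.15,0,0,0,0.6,-0.03,-0.11,-0.21,0,0,0,0.6,-0.05,-0.17,-0.21,0,0,0,0.6]' >/dev/null;  python3 -m jog '[-0.01,-0.06,0,0,0,0,0.6,-0.02,-0.11,0,0,0,0,0.6,-0.026,-0.156,0,0,0,0,0.6,-0.026,-0.156,0,0,0,0,0.6,-0.026,-0.156,0,0,0,0,0.6]';python3 - <<'E'
from h import *
o=get_obs();im=get_image("wrist");save(im,"w3.png")
for f in (tip_of,spot_in):
        print([(np.round(cam2w(im,r["at"],o),4).tolist(),round(r["confidence"],2)) for r in f("warmer",im)[:3]])
im=get_image("top");save(im,"t3.png",(270,90,340,200),5)
E
```

```text
time_s: 6.92
position: [0.4904, -0.0019, 0.22]
eef_rot: [[-0.998, 0.058, -0.0], [0.058, 0.998, 0.0], [0.0, 0.0, -1.0]]
ft_force: [0.0, 0.5, -0.8]
gripper_width: 0.0574
grip_force: 14.8
[([0.7259, -0.0379, -0.0038], 0.72)]
[([0.6593, -0.0346, 0.043], 0.88)]
```

View pics/w3.png

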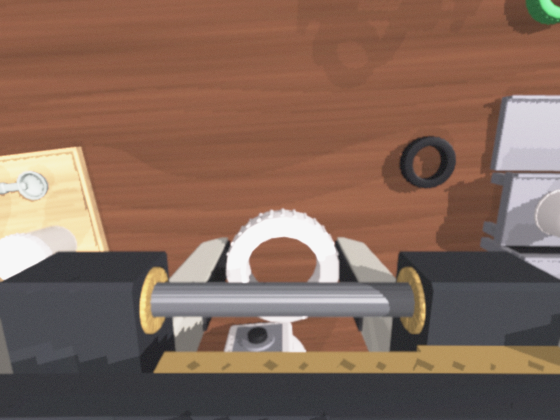

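View pics/t3.png

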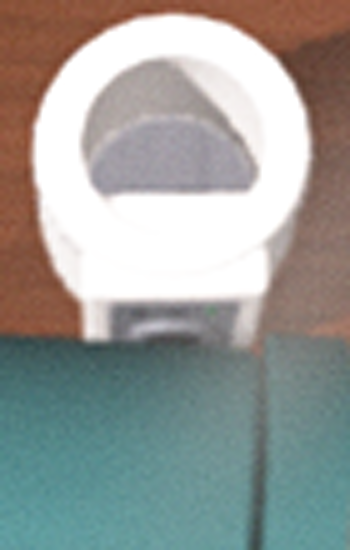

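```bash
python3 -m jog '[-0.05,-0.015,-0.06,0,0,0,0.6,-0.10,-0.025,-0.11,0,0,0,0.6,-0.15,-0.025,-0.11,0,0,0,0.6,-0.175,-0.025,-0.11,0,0,0,0.6,-0.175,-0.025,-0.11,0,0,0,0.6]';python3 - <<'E'
from h import *
o=get_obs();im=get_image("wrist");save(im,"w4.png",(160,60,400,260),3)
for f in (tip_of,spot_in):
        print([(np.round(cam2w(im,r["at"],o),4).tolist(),round(r["confidence"],2)) for r in f("warmer",im)[:3]])
E
```

```text
time_s: 7.75
position: [0.6653, -0.0364, 0.3285]
eef_rot: [[-0.998, 0.056, -0.002], [0.056, 0.998, 0.0], [0.002, 0.0, -1.0]]
ft_force: [-1.3, 0.5, -0.9]
gripper_width: 0.0573
grip_force: 14.8
[([0.7271, -0.0375, -0.0023], 0.89)]
[([0.7017, -0.0363, 0.1047], 0.55)]
```

View pics/w4.png

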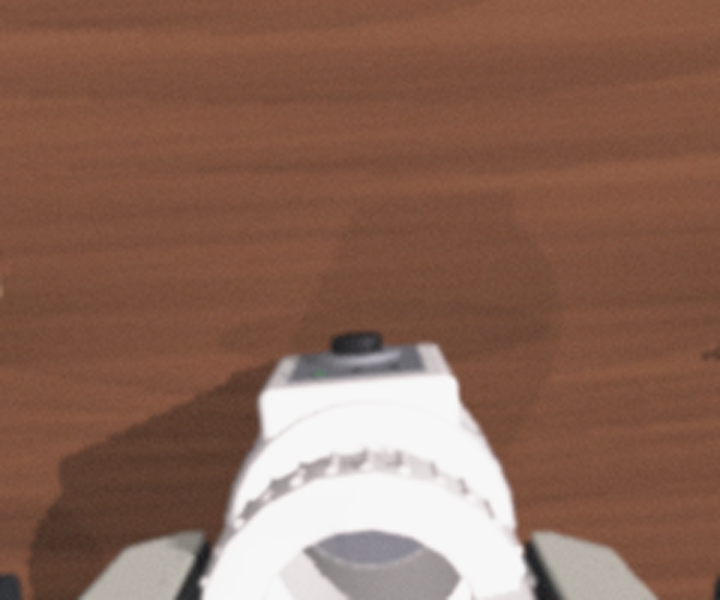

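```bash
python3 - <<'E'
from h import *
o=get_obs();im=get_image("wrist")
k=lambda u,v,z:pix(im,160+u/3,60+v/3,z,o)
a,b=k(263,393,.11),k(457,376,.11);print("top edge",a,b,np.linalg.norm(b-a),"yaw",np.degrees(np.arctan2(-(b-a)[0],(b-a)[1])),"mid",(a+b)/2)
a,b=k(288,355,0),k(437,344,0);print("bot",a,b,np.linalg.norm(b-a),"yaw",np.degrees(np.arctan2(-(b-a)[0],(b-a)[1])),"mid",(a+b)/2)
print("button front",k(356,342,.045))
for yaw in (-6,-7,-8):
  c,s=np.cos(np.radians(yaw)),np.sin(np.radians(yaw))
  R=np.array([[c,-s],[s,c]]);f=lambda x,y:np.array([.727,-.0378])+R@[x,y]
  print(yaw,"face mid",f(-.065,0),"button",f(-.077,0),"ring",f(-.155,0))
E
```

```text
top edge [ 0.66245431 -0.07740448  0.11      ] [ 6.59931875e-01 -5.71006654e-05  1.10000000e-01] 0.07738849857759315 yaw 1.8678548843013183 mid [ 0.66119309 -0.03873079  0.11      ]
bot [ 0.66281959 -0.07630572  0.        ] [ 6.61445126e-01 -1.73025458e-04  0.00000000e+00] 0.07614509973039388 yaw 1.0342812462794153 mid [ 0.66213236 -0.03823937  0.        ]
button front [ 0.65243342 -0.04044047  0.045     ]
-6 face mid [ 0.66235608 -0.03100565] button [ 0.65042181 -0.02975131] ring [ 0.57284911 -0.02159809]
-7 face mid [ 0.6624845  -0.02987849] button [ 0.65057395 -0.02841606] ring [ 0.57315535 -0.01891025]
-8 face mid [ 0.66263258 -0.02875375] button [ 0.65074936 -0.02708367] ring [ 0.57350845 -0.01622817]
```

```bash
python3 -m jog '[0.05,0,0,0,0,-4.7,0.6,0.0955,0,0.06,0,0,-4.7,0.6,0.0955,0,0.12,0,0,-4.7,0.6,0.0955,0,0.18,0,0,-4.7,0.6,0.0955,0,0.22,0,0,-4.7,0.6]' >/dev/null; python3 -m jog '[0,0,0.03,0,0,0,0.6,0,0,0.03,0,0,0,0.6]'; python3 -c "
from h import *
go([.570,-.0415,.0125],91.5)"
```

```text
time_s: 8.82
position: [0.5668, -0.0314, 0.0786]
eef_rot: [[-1.0, -0.025, -0.003], [-0.025, 1.0, 0.0], [0.003, 0.0, -1.0]]
ft_force: [-0.3, 0.1, 0.2]
gripper_width: 0.0573
grip_force: 14.8
pos [ 0.5668 -0.0314  0.0786] yang 91.43 q6 -97.2 w 0.0573
 row shift [-0.0031 -0.0102  0.0661] turn [ 0.02 -0.16 -0.07]
```

```bash
python3 -m jog '[-0.003,-0.010,0,0,0,0,0.6,-0.003,-0.010,0.04,0,0,0,0.6,-0.003,-0.010,0.06,0,0,0,0.6,-0.003,-0.010,0.06,0,0,0,0.6]'; python3 -c "
from h import *
go([.570,-.0415,.0125],91.5)"
```

```text
time_s: 9.32
position: [0.5714, -0.0418, 0.0198]
eef_rot: [[-1.0, -0.025, -0.001], [-0.025, 1.0, 0.0], [0.001, 0.0, -1.0]]
ft_force: [-0.4, -0.1, 0.2]
gripper_width: 0.0574
grip_force: 14.8
pos [ 0.5714 -0.0418  0.0198] yang 91.41 q6 -98.1 w 0.0574
 row shift [0.0014 0.0003 0.0073] turn [ 0.01 -0.07 -0.09]
```

```bash
python3 -m jog '[0.0015,0,0.008,0,0,0,0.6,0.0015,0,0.008,0,0,0,0.6,0.0015,0,0.008,0,0,0,0.25,0.0015,0,0.008,0,0,0,0.2,0.0015,0,0.008,0,0,0,0.2]';  python3 -m jog '[0,0,-0.03,0,0,0,0.2,0,0,-0.08,0,0,0,0.2,0.01,0.05,-0.14,0,0,0,0.2,0.03,0.11,-0.14,0,0,0,0.2,0.03,0.16,-0.14,0,0,0,0.2]';python3 - <<'E'
from h import *
o=get_obs();im=get_image("wrist")
for n in ("wrist","top","scene"):
    im=get_image(n)
    for t in ("wide_ring","dome_cap"):
      for f in (tip_of,spot_in): print(n,t,[(np.round(cam2w(im,r["at"],o),4).tolist(),round(r["confidence"],2)) for r in f(t,im)[:5]])
    if n=="wrist": save(im,"w5.png")
    if n=="scene": save(im,"s5.png")
go([.526,.289,.20],87)
E
```

```text
time_s: 9.95
position: [0.5703, -0.0416, 0.0123]
eef_rot: [[-1.0, -0.025, 0.0], [-0.025, 1.0, -0.0], [-0.0, -0.0, -1.0]]
ft_force: [0.8, -0.8, -0.1]
gripper_width: 0.0738
grip_force: 0.0
time_s: 10.58
position: [0.5358, 0.1189, 0.1538]
eef_rot: [[-1.0, -0.024, 0.003], [-0.024, 1.0, 0.0], [-0.003, 0.0, -1.0]]
ft_force: [-0.2, 0.1, 0.1]
gripper_width: 0.0741
grip_force: 0.0
wrist wide_ring [([0.5723, -0.0498, 0.0044], 0.55)]
wrist wide_ring [([0.5625, -0.0485, 0.0196], 0.76), ([0.4635, 0.1604, 0.0185], 0.75)]
wrist dome_cap [([0.5271, 0.285, 0.0392], 0.68)]
wrist dome_cap [([0.5226, 0.2732, 0.077], 0.66)]
top wide_ring [([0.5724, -0.0417, 0.0024], 0.87), ([0.4669, 0.163, -0.0013], 0.84), ([0.3003, 0.289, -0.0032], 0.65)]
top wide_ring [([0.4729, 0.1679, 0.0161], 0.85), ([0.2918, 0.3084, 0.0159], 0.65), ([0.5705, -0.0398, 0.0194], 0.62)]
top dome_cap []
top dome_cap []
scene wide_ring [([0.5728, -0.0409, 0.0016], 0.74), ([0.4687, 0.161, -0.0003], 0.62), ([0.3048, 0.2878, -0.0008], 0.42)]
scene wide_ring [([0.4889, 0.1583, 0.0141], 0.66), ([0.5782, -0.044, 0.0165], 0.55)]
scene dome_cap [([0.5209, 0.2937, 0.0372], 0.59)]
scene dome_cap [([0.5309, 0.2818, 0.0742], 0.65)]
pos [0.5362 0.1174 0.152 ] yang 91.4 q6 -81.7 w 0.0746
 row shift [ 0.006   0.1718 -0.048 ] turn [-0.  -0.   4.4]
```

View pics/w5.png

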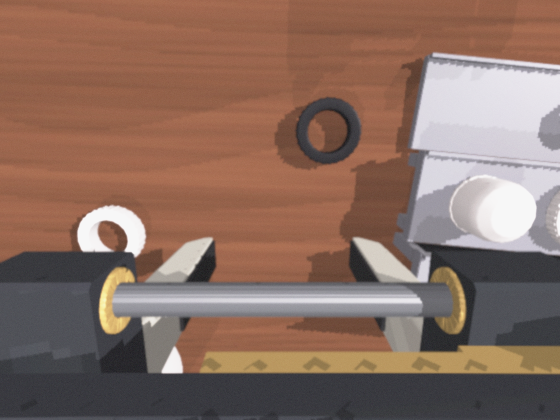

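Ring lies at (111,233), flat, free; nets put it at (.5725,-.041) as planned. The dome cap shows at (493,209) on the middle tier. Moving above it.

```bash
python3 -m jog '[0.006,0.05,-0.03,0,0,4.4,0.2,0.006,0.11,-0.05,0,0,4.4,0.2,0.006,0.17,-0.05,0,0,4.4,0.2,0.006,0.172,-0.05,0,0,4.4,0.2,0.006,0.172,-0.05,0,0,4.4,0.2]';python3 - <<'E'
from h import *
o=get_obs();im=get_image("wrist")
for t in ("dome_cap","flat_lid"):
      for f in (tip_of,spot_in): print(t,[(np.round(cam2w(im,r["at"],o),4).tolist(),[int(x) for x in proj(im,cam2w(im,r["at"],o),o)],round(r["confidence"],2)) for r in f(t,im)[:2]])
save(im,"w6.png",(200,120,440,300),3)
go([.526,.289,.06],87)
E
```

```text
time_s: 12.0
position: [0.5258, 0.2892, 0.2017]
eef_rot: [[-0.999, 0.051, -0.0], [0.051, 0.999, -0.001], [0.0, -0.001, -1.0]]
ft_force: [0.2, -0.9, 0.3]
gripper_width: 0.0743
grip_force: 0.0
dome_cap [([0.5259, 0.2906, 0.0423], [283, 200], 0.73)]
dome_cap [([0.5212, 0.2926, 0.0777], [285, 203], 0.83)]
flat_lid [([0.5269, 0.3844, 0.0414], [376, 196], 0.56)]
flat_lid [([0.5272, 0.3828, 0.0537], [378, 199], 0.94)]
pos [0.5262 0.2884 0.2022] yang 86.94 q6 -60.6 w 0.0742
 row shift [0.0002 0.0006 0.1422] turn [ 0.    0.01 -0.06]
```

View pics/w6.png

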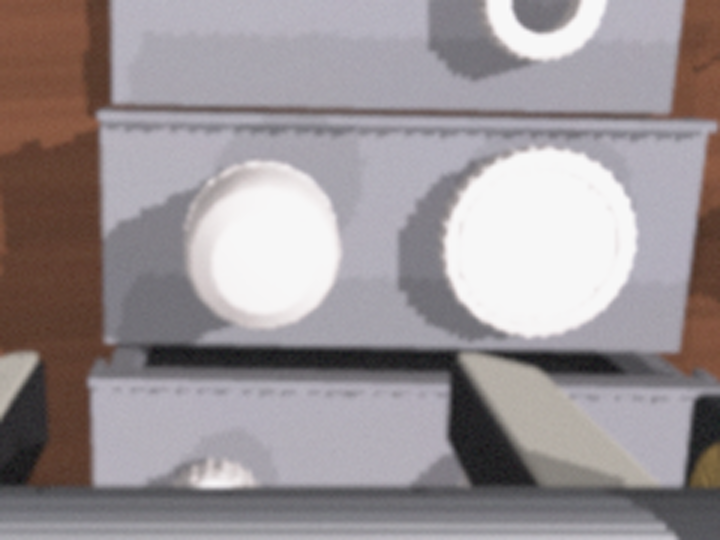

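```bash
python3 - <<'E'
from h import *
o=get_obs();im=get_image("wrist")
k=lambda u,v,z:np.round(pix(im,200+u/3,120+v/3,z,o),4)
print("front base",k(262,160,.04),"back shoulder",k(262,327,.068),"L",k(187,245,.06),"R",k(340,245,.06))
print("lid L",k(443,243,.05),"R",k(637,243,.05))
E
```

```text
front base [0.4998 0.2952 0.04  ] back shoulder [0.549  0.2924 0.068 ] L [0.523  0.2699 0.06  ] R [0.5256 0.3185 0.06  ]
lid L [0.5289 0.3531 0.05  ] R [0.5323 0.4166 0.05  ]
```

```bash
python3 -m jog '[0.002,0.0055,0.04,0,0,0,0.3,0.002,0.0055,0.09,0,0,0,0.3,0.002,0.0055,0.12,0,0,0,0.3,0.002,0.0055,0.148,0,0,0,0.3,0.002,0.0055,0.148,0,0,0,0.3]';python3 -m jog '[0,0,0,0,0,0,0.65,0,0,0,0,0,0,0.65,0,0,0,0,0,0,0.65,0,0,0,0,0,0,0.65,0,0,0,0,0,0,0.65]' 15
```

```text
time_s: 12.92
position: [0.5243, 0.2944, 0.0533]
eef_rot: [[-0.999, 0.053, -0.001], [0.053, 0.999, -0.0], [0.001, -0.0, -1.0]]
ft_force: [0.5, -0.3, 0.3]
gripper_width: 0.065
grip_force: 0.0
time_s: 13.55
position: [0.5244, 0.2949, 0.0544]
eef_rot: [[-0.999, 0.052, 0.0], [0.052, 0.999, -0.0], [-0.0, -0.0, -1.0]]
ft_force: [-0.5, -4.6, 5.1]
gripper_width: 0.0488
grip_force: 15.0
```

```bash
python3 -m jog '[0,0,-0.03,0,0,0,0.65,0,0,-0.08,0,0,0,0.65,-0.01,-0.05,-0.11,0,0,0,0.65,-0.025,-0.11,-0.11,0,0,0,0.65,-0.035,-0.17,-0.11,0,0,0,0.65]' >/dev/null;  python3 -m jog '[-0.01,-0.06,0,0,0,-4.5,0.65,-0.02,-0.11,0,0,0,-4.5,0.65,-0.03,-0.163,0,0,0,-4.5,0.65,-0.03,-0.163,0,0,0,-4.5,0.65,-0.03,-0.163,0,0,0,-4.5,0.65]' ; python3 -c "
from h import *
go([.5723,-.0413,.033],91.5)"
```

```text
time_s: 14.8
position: [0.5717, -0.0406, 0.1638]
eef_rot: [[-1.0, -0.026, -0.0], [-0.026, 1.0, 0.0], [0.0, 0.0, -1.0]]
ft_force: [0.6, -0.2, -0.4]
gripper_width: 0.049
grip_force: 15.0
pos [ 0.5717 -0.0406  0.1638] yang 91.49 q6 -98.1 w 0.049
 row shift [-0.0006 -0.0007  0.1308] turn [ 0.03 -0.02 -0.01]
```

```bash
python3 -m jog '[-0.0006,-0.0007,0.04,0,0,0,0.65,-0.0006,-0.0007,0.08,0,0,0,0.65,-0.0006,-0.0007,0.11,0,0,0,0.65,-0.0006,-0.0007,0.115,0,0,0,0.65,-0.0006,-0.0007,0.115,0,0,0,0.65]'; python3 - <<'E'
from h import *
o=get_obs();im=get_image("wrist");save(im,"w7.png",(160,120,400,300),3)
go([.5723,-.0413,.033],91.5)
E
```

```text
time_s: 15.42
position: [0.5728, -0.0409, 0.0499]
eef_rot: [[-1.0, -0.027, 0.001], [-0.027, 1.0, 0.0], [-0.001, -0.0, -1.0]]
ft_force: [-0.3, 0.1, 0.4]
gripper_width: 0.0487
grip_force: 15.0
pos [ 0.5731 -0.0411  0.0505] yang 91.56 q6 -98.2 w 0.0488
 row shift [ 0.0008 -0.0002  0.0175] turn [-0.01  0.09  0.06]
```

View pics/w7.png

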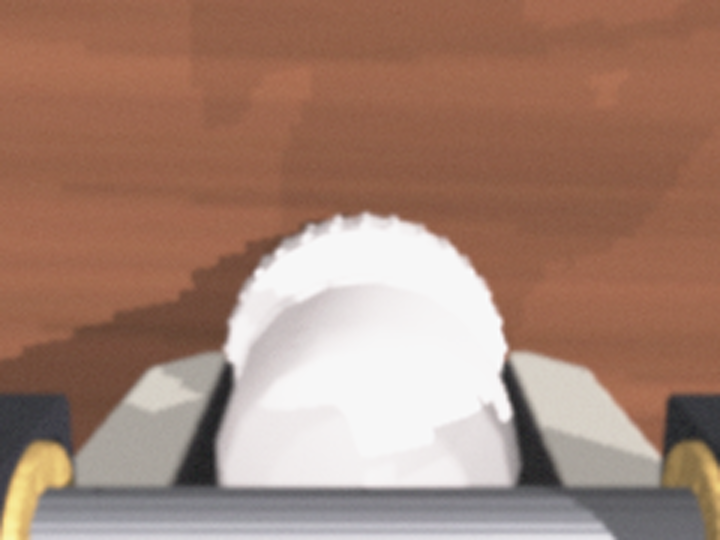

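```bash
python3 - <<'E'
from h import *
o=get_obs();im=get_image("wrist")
k=lambda u,v,z:np.round(pix(im,160+u/3,120+v/3,z,o),4)
print("ring front",k(367,214,.018),k(367,214,0.0),"dome front base",k(370,285,.032), "L/R",k(228,350,.018),k(506,350,.018))
E
python3 -m jog '[0.0006,0,0.01,0,0,0,0.65,0.0006,0,0.0175,0,0,0,0.65,0.0006,0,0.0175,0,0,0,0.65,0.0006,0,0.0175,0,0,0,0.65]'
```

```text
ring front [ 0.5409 -0.0415  0.018 ] [ 0.5442 -0.0414  0.    ] dome front base [ 0.5517 -0.0406  0.032 ] L/R [ 0.57   -0.0692  0.018 ] [ 0.5684 -0.0121  0.018 ]
time_s: 16.02
position: [0.5717, -0.0417, 0.0313]
eef_rot: [[-1.0, -0.026, -0.0], [-0.026, 1.0, 0.0], [0.0, 0.0, -1.0]]
ft_force: [-0.1, 0.5, -0.0]
gripper_width: 0.0494
grip_force: 15.0
```

```bash
python3 -m jog '[0,0,0,0,0,0,0.5,0,0,0,0,0,0,0.3,0,0,0,0,0,0,0.25,0,0,-0.02,0,0,0,0.25,0,0,-0.08,0,0,0,0.25]' ; python3 -m jog '[0.0,-0.02,-0.06,0,0,0,0.2,0.0,-0.04,-0.1,0,0,0,0,0.0,-0.04,-0.1,0,0,0,0,0.0,-0.04,-0.1,0,0,0,0]'; python3 - <<'E'
from h import *
o=get_obs();im=get_image("wrist");save(im,"w8.png",(220,70,420,220),4)
for n in ("wrist","top","scene"):
    im=get_image(n)
    for t in ("wide_ring","dome_cap"):
      for f in (tip_of,spot_in): print(n,t,[(np.round(cam2w(im,r["at"],o),4).tolist(),round(r["confidence"],2)) for r in f(t,im)[:5]])
print(o["position"])
E
```

```text
time_s: 16.65
position: [0.5705, -0.0415, 0.1111]
eef_rot: [[-1.0, -0.026, -0.005], [-0.026, 1.0, 0.001], [0.004, 0.001, -1.0]]
ft_force: [0.8, 0.4, 0.3]
gripper_width: 0.07
grip_force: 0.0
time_s: 17.15
position: [0.5727, -0.0815, 0.2117]
eef_rot: [[-1.0, -0.026, 0.0], [-0.026, 1.0, 0.0], [-0.0, 0.0, -1.0]]
ft_force: [-0.1, 0.2, -0.3]
gripper_width: 0.0925
grip_force: 0.0
wrist wide_ring [([0.4664, 0.1637, -0.0008], 0.82), ([0.5437, -0.388, 0.0106], 0.55)]
wrist wide_ring [([0.4672, 0.1632, 0.0157], 0.94), ([0.5562, -0.0583, 0.0179], 0.53)]
wrist dome_cap [([0.5704, -0.046, 0.0183], 0.61)]
wrist dome_cap []
top wide_ring [([0.2976, 0.2888, -0.0024], 0.84), ([0.469, 0.1639, -0.0018], 0.74), ([0.5708, -0.0402, 0.0025], 0.63)]
top wide_ring [([0.3013, 0.2898, 0.0153], 0.93), ([0.4673, 0.1651, 0.0169], 0.71), ([0.5507, -0.0481, 0.0188], 0.56)]
top dome_cap [([0.4726, -0.3465, 0.007], 0.36)]
top dome_cap [([0.5645, -0.0469, 0.0583], 0.81)]
scene wide_ring [([0.4674, 0.165, 0.0016], 0.6), ([0.5388, -0.3335, -0.0003], 0.52), ([0.5747, -0.0398, -0.0006], 0.48)]
scene wide_ring [([0.4858, 0.1643, 0.0185], 0.6)]
scene dome_cap [([0.5732, -0.0421, 0.0155], 0.58)]
scene dome_cap [([0.5841, -0.0494, 0.0549], 0.76)]
[ 0.57266717 -0.08147633  0.21166691]
```

View pics/w8.png

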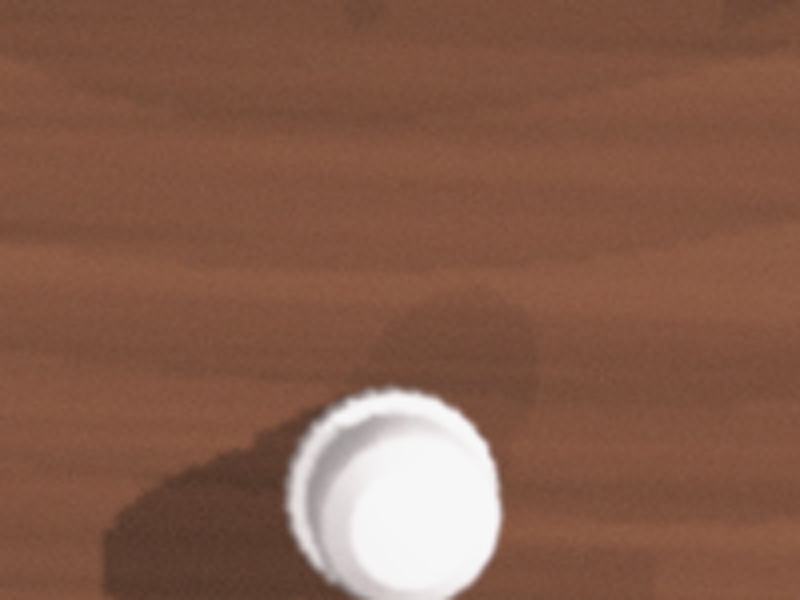

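```bash
python3 - <<'E'
from h import *
o=get_obs();im=get_image("wrist")
k=lambda u,v,z:np.round(pix(im,220+u/4,70+v/4,z,o),4)
for z in (0,.018): print("ring front",k(393,388,z),"left",k(287,492,z))
print("dome front base",k(397,412,.018),"left",k(309,492,.018))
go([.546,-.3915,.25],90)
im=get_image("top");save(im,"t8.png",(400,150,520,270),5)
for f in (tip_of,spot_in): print([(np.round(cam2w(im,r["at"],o),4).tolist(),round(r["confidence"],2)) for r in f("bottle",im)[:5]])
E
```

```text
ring front [ 0.544  -0.0406  0.    ] left [ 0.5751 -0.07    0.    ]
ring front [ 0.5422 -0.0427  0.018 ] left [ 0.5717 -0.0706  0.018 ]
dome front base [ 0.5487 -0.0413  0.018 ] left [ 0.5716 -0.0645  0.018 ]
pos [ 0.5729 -0.0816  0.2116] yang 91.52 q6 -102.2 w 0.0932
 row shift [ 0.0351 -0.309  -0.0384] turn [-0.    0.    1.52]
[([0.5448, -0.3909, 0.0074], 0.85)]
[([0.5412, -0.3727, 0.1053], 0.83)]
```

View pics/t8.png

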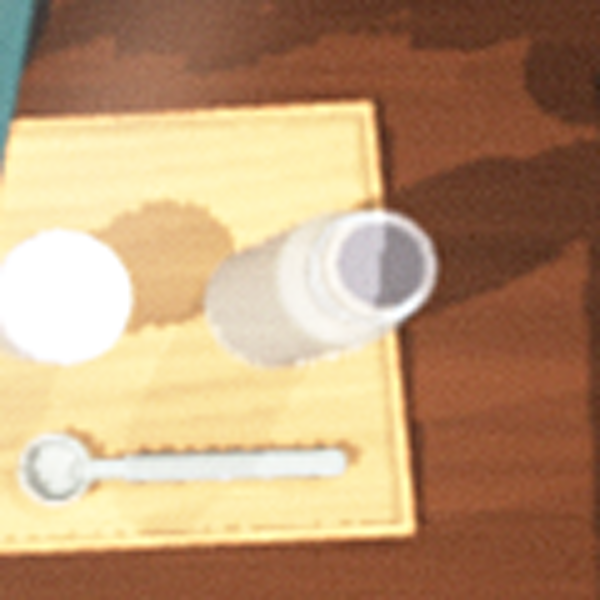

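```bash
python3 -m jog '[0.01,-0.06,-0.02,0,0,1.5,0,0.01,-0.12,-0.04,0,0,1.5,0,0.02,-0.18,-0.04,0,0,1.5,0,0.03,-0.24,-0.04,0,0,1.5,0,0.035,-0.30,-0.04,0,0,1.5,0]' >/dev/null; python3 -m jog '[0,-0.007,0,0,0,0,0,0,-0.007,0,0,0,0,0]'; python3 - <<'E'
from h import *
o=get_obs();im=get_image("wrist");save(im,"w9.png")
for t in ("bottle","spoon"):
  for f in (tip_of,spot_in): print([(np.round(cam2w(im,r["at"],o),4).tolist(),[int(x) for x in proj(im,cam2w(im,r["at"],o),o)],round(r["confidence"],2)) for r in f(t,im)[:5]])
go([.546,-.3915,.083],90)
E
```

```text
time_s: 19.02
position: [0.5458, -0.3895, 0.2512]
eef_rot: [[-1.0, 0.0, -0.0], [0.0, 1.0, 0.001], [0.0, 0.001, -1.0]]
ft_force: [-0.0, 0.5, -0.3]
gripper_width: 0.0932
grip_force: 0.0
[([0.5425, -0.3895, 0.0069], [281, 183], 0.62)]
[([0.5334, -0.3917, 0.1373], [279, 197], 0.7)]
[([0.4696, -0.3482, 0.0028], [315, 124], 0.61)]
[([0.4705, -0.3372, 0.0106], [325, 124], 0.98)]
pos [ 0.5463 -0.3883  0.252 ] yang 90.1 q6 -127.7 w 0.0927
 row shift [ 0.0004 -0.0032  0.169 ] turn [-0.02  0.03  0.1 ]
```

View pics/w9.png

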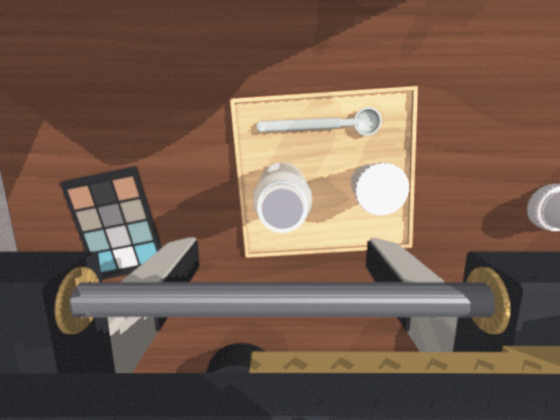

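```bash
python3 - <<'E'
from h import *
o=get_obs();im=get_image("wrist")
k=lambda u,v,z:np.round(pix(im,u,v,z,o),4)
print("rim",k(281,207,.134),"front base",k(275,164,.004),"L",k(255,200,.102),"R",k(312,200,.102))
a,b=k(257,127,.012),k(369,121,.012);print("spoon end",a,"bowl",b,np.linalg.norm(b-a),"ang",np.degrees(np.arctan2(*(b-a)[1::-1])))
save(im,"w9b.png",(230,90,430,240),4)
E
```

```text
rim [ 0.5437 -0.389   0.134 ] front base [ 0.5187 -0.3971  0.004 ] L [ 0.5442 -0.4145  0.102 ] R [ 0.5441 -0.3588  0.102 ]
spoon end [ 0.4739 -0.4184  0.012 ] bowl [ 0.4667 -0.2846  0.012 ] 0.1339935819358524 ang 93.08021013664583
```

View pics/w9b.png

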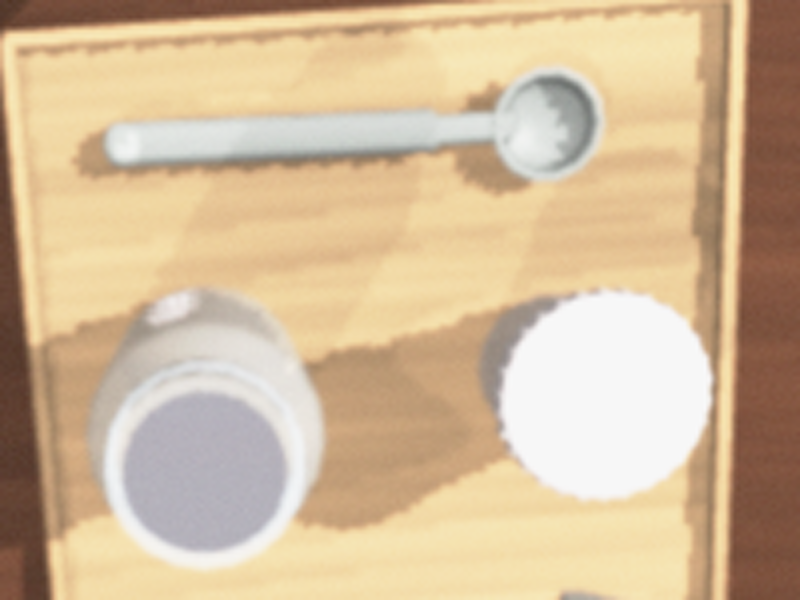

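```bash
python3 -m jog '[0.0025,-0.001,0.04,0,0,0,0,0.0025,-0.001,0.09,0,0,0,0,0.0025,-0.001,0.14,0,0,0,0,0.0025,-0.001,0.169,0,0,0,0,0.0025,-0.001,0.169,0,0,0,0]' >/dev/null; python3 -m jog '[0,0,0,0,0,0,0.5,0,0,0,0,0,0,0.5,0,0,0,0,0,0,0.5,0,0,0,0,0,0,0.5,0,0,0,0,0,0,0.5]' 30;  python3 - <<'E'
from h import *
o=get_obs();im=get_image("wrist");save(im,"w10.png",(180,120,380,270),4)
k=lambda u,v,z:np.round(pix(im,u,v,z,o),4)
print(k(280,220,.134),k(280,240,.134))
E
```

```text
time_s: 20.58
position: [0.5436, -0.3905, 0.0832]
eef_rot: [[-1.0, -0.0, 0.001], [-0.0, 1.0, -0.0], [-0.001, -0.0, -1.0]]
ft_force: [-1.0, 1.9, 5.4]
gripper_width: 0.0596
grip_force: 30.0
[ 0.5058 -0.3908  0.134 ] [ 0.5129 -0.3908  0.134 ]
```

View pics/w10.png

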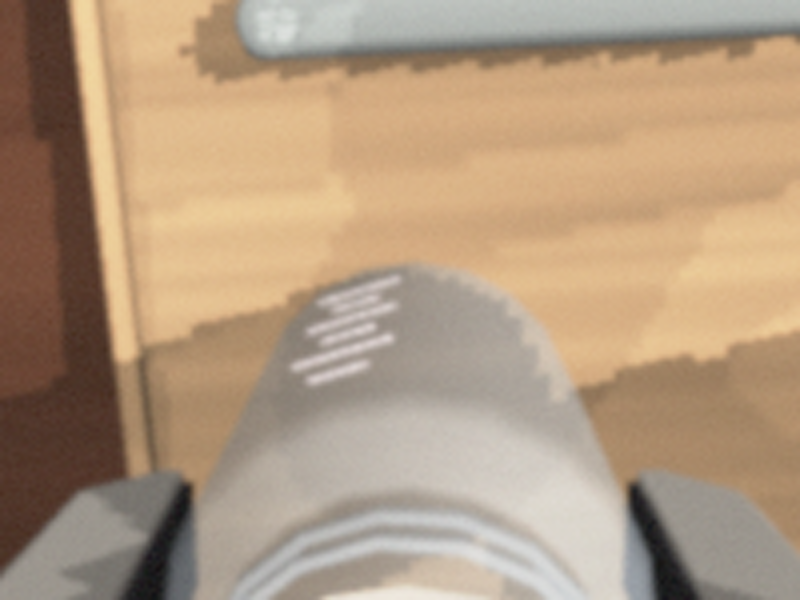

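```bash
python3 - <<'E'
from h import *
o=get_obs();im=get_image("wrist")
k=lambda u,v,z:np.round(pix(im,u,v,z,o),4)
print("base+.03",k(285,186.3,.004)[0]+.03,"shoulder+.03 ",k(284,221,.102)[0]+.03,"thread+.023",k(283.8,248,.13)[0]+.023, o["position"])
E
```

```text
base+.03 0.5461 shoulder+.03  0.5452 thread+.023 0.5404 [ 0.54359215 -0.39049125  0.08315723]
```

```bash
python3 -m jog '[0,0,-0.03,0,0,0,0.5,0,0,-0.08,0,0,0,0.5,-0.005,0.04,-0.11,0,0,0,0.5,-0.01,0.09,-0.11,0,0,0,0.5,-0.015,0.14,-0.11,0,0,0,0.5]' >/dev/null;  python3 -m jog '[0,0.05,0,0,0,0,0.5,0,0.10,0,0,0,0,0.5,0,0.15,0,0,0,0,0.5,0,0.20,0,0,0,0,0.5,0,0.25,0,0,0,0,0.5]' >/dev/null; python3 -m jog '[-0.01,0.035,0,0,0,0,0.5,-0.01,0.049,0,0,0,0,0.5,-0.01,0.049,0,0,0,0,0.5]'; python3 -c "
from h import *
go([.568,.0485,.080],90)"
```

```text
time_s: 22.3
position: [0.568, 0.0488, 0.1922]
eef_rot: [[-1.0, -0.001, -0.001], [-0.001, 1.0, -0.0], [0.001, -0.0, -1.0]]
ft_force: [-0.5, -1.3, -2.6]
gripper_width: 0.0597
grip_force: 30.0
pos [0.568  0.0488 0.1922] yang 90.08 q6 -87.7 w 0.0597
 row shift [-1.000e-04 -3.000e-04  1.122e-01] turn [-0.01 -0.04  0.08]
```

```bash
python3 -m jog '[0,0,0.04,0,0,0,0.5,0,0,0.08,0,0,0,0.5,0,0,0.10,0,0,0,0.5,0,0,0.105,0,0,0,0.5,0,0,0.105,0,0,0,0.5]' >/dev/null;python3 -m jog '[0,0,0.004,0,0,0,0.5,0,0,0.007,0,0,0,0.5,0,0,0.007,0,0,0,0.5,0,0,0.007,0,0,0,0.5]';
```

```text
time_s: 23.42
position: [0.5683, 0.0486, 0.0807]
eef_rot: [[-1.0, -0.0, 0.0], [-0.0, 1.0, -0.0], [-0.0, -0.0, -1.0]]
ft_force: [-0.3, 0.6, -1.4]
gripper_width: 0.0596
grip_force: 30.0
```

```bash
python3 -m jog '[0,0,0.0012,0,0,0,0.5,0,0,0.0012,0,0,0,0.5,0,0,0.0012,0,0,0,0.3,0,0,0.0012,0,0,0,0.2,0,0,0.0012,0,0,0,0.2]' ;python3 -m jog '[0,0,-0.03,0,0,0,0.2,0,0,-0.08,0,0,0,0.2,0,-0.02,-0.13,0,0,0,0.2,0,-0.05,-0.15,0,0,0,0.2,0,-0.05,-0.15,0,0,0,0.2]'; python3 - <<'E'
from h import *
o=get_obs();im=get_image("wrist");save(im,"w11.png",(180,70,420,250),3)
for n in ("wrist","top","scene"):
    im=get_image(n)
    for t in ("wide_ring","dome_cap","bottle","spoon"):
      print(n,t,[(np.round(cam2w(im,r["at"],o),4).tolist(),round(r["confidence"],2)) for r in tip_of(t,im)[:3]])
go([.4720,-.3577,.10],2.5)
E
```

```text
time_s: 24.05
position: [0.5683, 0.0486, 0.0795]
eef_rot: [[-1.0, -0.0, 0.0], [-0.0, 1.0, 0.0], [-0.0, 0.0, -1.0]]
ft_force: [0.8, -0.5, 0.2]
gripper_width: 0.0739
grip_force: 0.0
time_s: 24.68
position: [0.5688, -0.0027, 0.2313]
eef_rot: [[-1.0, 0.001, 0.003], [0.001, 1.0, -0.0], [-0.003, -0.0, -1.0]]
ft_force: [-0.0, -0.1, -0.7]
gripper_width: 0.074
grip_force: 0.0
wrist wide_ring [([0.4673, 0.1633, 0.0022], 0.93)]
wrist dome_cap [([0.5716, -0.0421, 0.0216], 0.88)]
wrist bottle [([0.5704, 0.0476, 0.0058], 0.76)]
wrist spoon []
top wide_ring [([0.2996, 0.29, -0.0022], 0.92), ([0.5716, -0.0412, 0.0002], 0.66), ([0.4675, 0.1658, -0.0013], 0.64)]
top dome_cap [([0.5726, -0.0452, 0.0245], 0.59)]
top bottle [([0.5697, 0.0498, 0.0015], 0.95)]
top spoon [([0.4741, -0.3435, 0.0025], 0.58)]
scene wide_ring [([0.5762, -0.0412, -0.0002], 0.59), ([0.4723, 0.1656, 0.0008], 0.5), ([0.5352, 0.3835, 0.0363], 0.37)]
scene dome_cap [([0.572, -0.0426, 0.0149], 0.85)]
scene bottle [([0.5689, 0.0482, -0.0021], 0.94)]
scene spoon [([0.4675, -0.3428, 0.0041], 0.72)]
pos [ 0.5683 -0.0014  0.2294] yang 90.02 q6 -92.7 w 0.0745
 row shift [ 0.0964 -0.3563  0.1294] turn [ 0.    0.   87.52]
```

View pics/w11.png

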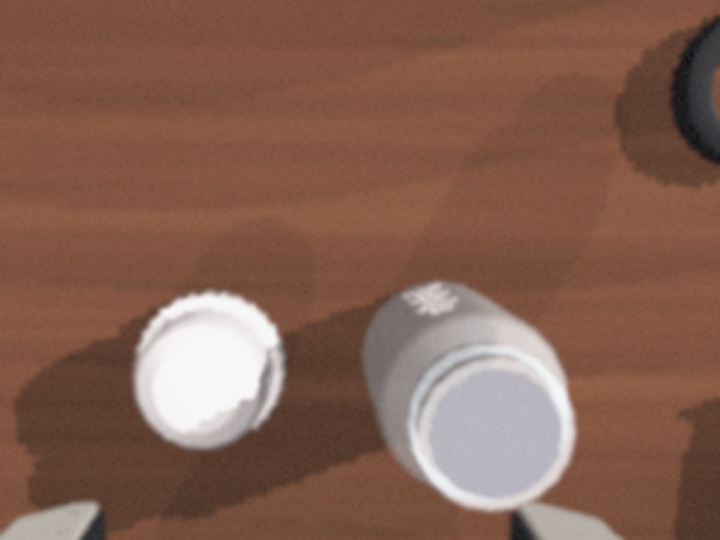

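```bash
python3 -m jog '[0.02,-0.055,0,0,0,10,0.5,0.04,-0.11,0,0,0,20,0.7,0.06,-0.165,0,0,0,30,0.74,0.08,-0.22,0,0,0,40,0.742,0.09,-0.275,0,0,0,50,0.742]' >/dev/null; python3 -c "
from h import *
go([.472,-.3435,.13],3)"
```

```text
pos [ 0.4773 -0.2782  0.2298] yang 39.67 q6 -72.6 w 0.0288
 row shift [-0.0468 -0.0458  0.0998] turn [3.000e-02 4.000e-02 3.667e+01]
```

```bash
python3 -m jog '[-0.02,-0.02,0.03,0,0,10,0.742,-0.047,-0.046,0.06,0,0,20,0.742,-0.047,-0.046,0.1,0,0,30,0.742,-0.047,-0.046,0.1,0,0,37,0.742,-0.047,-0.046,0.1,0,0,37,0.742]' >/dev/null;  python3 - <<'E'
from h import *
o=get_obs();im=get_image("wrist");save(im,"w12.png",(80,20,480,300),2)
print(tip_of("spoon",im)[:1] and [np.round(cam2w(im,r["at"],o),4) for r in tip_of("spoon",im)])
go([.472,-.3435,.13],3)
E
```

```text
[array([ 0.4696, -0.3494,  0.0015])]
pos [ 0.4736 -0.3421  0.13  ] yang 3.18 q6 -41.5 w 0.0238
 row shift [-0.0013 -0.0017  0.    ] turn [0.04 0.04 0.18]
```

View pics/w12.png

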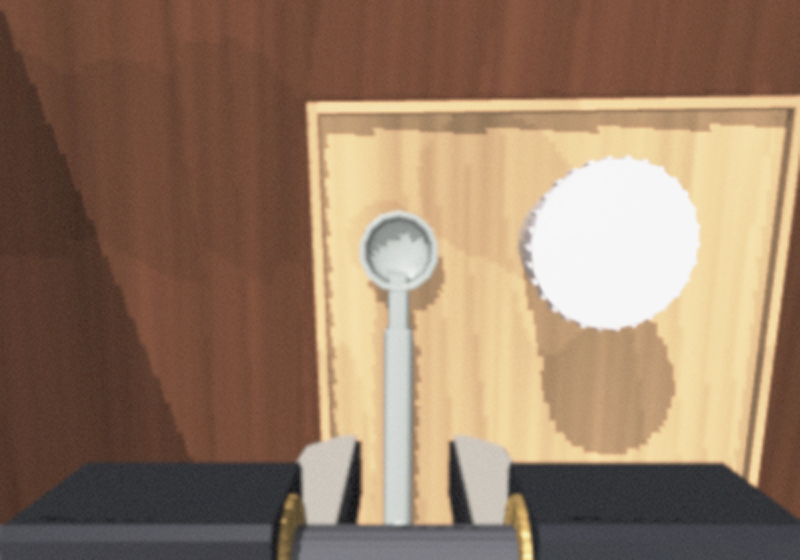

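```bash
python3 - <<'E'
from h import *
o=get_obs();im=get_image("wrist")
k=lambda u,v,z:np.round(pix(im,80+u/2,20+v/2,z,o),4)
b,h=k(399,250,.012),k(398,480,.014);d=b-h
print("bowl",b,"handle",h,"ang",np.degrees(np.arctan2(d[1],d[0])),"handle/neck junction(s=25)",k(398,330,.014))
print("rim inner/outer",k(329,400,.010),k(316,400,.01))
dd=np.array([np.cos(np.radians(93)),np.sin(np.radians(93))]);print("origin",b[:2]-.058*dd)
E
```

```text
bowl [ 0.4673 -0.2873  0.012 ] handle [ 0.4724 -0.3897  0.014 ] ang 92.85124244226523 handle/neck junction(s=25) [ 0.4687 -0.3208  0.014 ]
rim inner/outer [ 0.4395 -0.3548  0.01  ] [ 0.4337 -0.3552  0.01  ]
origin [ 0.47033549 -0.34522051]
```

```bash
python3 -m jog '[-0.003,-0.0017,0.04,0,0,0,0.742,-0.003,-0.0017,0.08,0,0,0,0.742,-0.003,-0.0017,0.1,0,0,0,0.742,-0.003,-0.0017,0.1,0,0,0,0.742]';python3 -m jog '[0,0,0.006,0,0,0,0.742,0,0,0.013,0,0,0,0.742,0,0,0.013,0,0,0,0.742]';
```

```text
time_s: 27.42
position: [0.4716, -0.3449, 0.0288]
eef_rot: [[-0.053, 0.999, -0.001], [0.999, 0.053, 0.001], [0.001, -0.001, -1.0]]
ft_force: [-0.1, 0.2, -0.1]
gripper_width: 0.0237
grip_force: 0.0
time_s: 27.8
position: [0.4718, -0.3451, 0.0163]
eef_rot: [[-0.053, 0.999, -0.0], [0.999, 0.053, 0.0], [0.0, -0.0, -1.0]]
ft_force: [0.4, 0.1, -0.8]
gripper_width: 0.0239
grip_force: 0.0
```

```bash
python3 -m jog '[0,0,0,0,0,0,0.95,0,0,0,0,0,0,0.95,0,0,0,0,0,0,0.95]' 15;python3 -m jog '[0,0,-0.03,0,0,0,0.95,0,0,-0.08,0,0,0,0.95,0,0,-0.12,0,0,0,0.95,0,0,-0.12,0,0,0,0.95]';  python3 - <<'E'
from h import *
o=get_obs();im=get_image("wrist");save(im,"w13.png",(80,20,480,300),2)
go([.5744,-.1315,.13],-88.5)
E
```

```text
time_s: 28.18
position: [0.4719, -0.3452, 0.0167]
eef_rot: [[-0.053, 0.999, 0.0], [0.999, 0.053, -0.0], [-0.0, 0.0, -1.0]]
ft_force: [-0.1, -0.4, 2.6]
gripper_width: 0.013
grip_force: 15.0
time_s: 28.68
position: [0.4728, -0.3459, 0.14]
eef_rot: [[-0.053, 0.999, 0.004], [0.999, 0.053, -0.003], [-0.003, 0.004, -1.0]]
ft_force: [-0.1, 0.9, -1.0]
gripper_width: 0.013
grip_force: 15.0
pos [ 0.4722 -0.3454  0.1376] yang 3.02 q6 -41.7 w 0.013
 row shift [0.2082 0.1133 0.0075] turn [ 1.500e-01 -1.000e-02  9.152e+01]
```

View pics/w13.png

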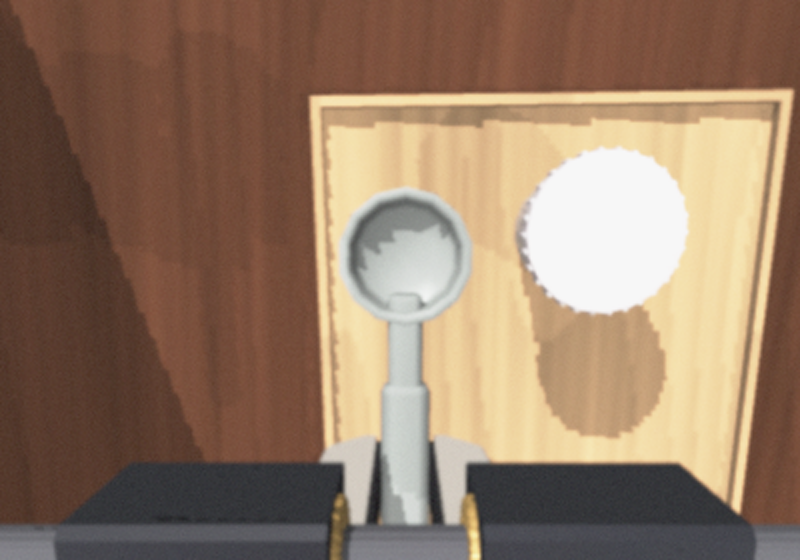

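```bash
python3 - <<'E'
from h import *
o=get_obs();im=get_image("wrist");z=o["position"][2]-.0025
for u,v in ((406,257),(405,385)):
    p=pix(im,80+u/2,20+v/2,z,o);print(np.array(o["eef_rot"]).T@(p-o["position"]))
E
python3 -m jog '[0.03,0.02,0,0,0,10,0.95,0.07,0.04,0,0,0,20,0.95,0.11,0.06,0,0,0,30,0.95,0.15,0.08,0,0,0,40,0.95,0.18,0.1,0,0,0,50,0.95]' >/dev/null; python3 -c "
from h import *
go([.5744,-.1315,.13],-88.5)"
```

```text
[ 0.05802452 -0.00071418  0.00240876]
[ 0.02605651 -0.00092921  0.00245795]
pos [ 0.562  -0.1583  0.1346] yang -47.28 q6 29.0 w 0.013
 row shift [ 0.0273 -0.0113  0.0046] turn [-0.09  0.1  41.22]
```

```bash
python3 -m jog '[0.027,-0.011,0,0,0,10,0.95,0.027,-0.011,0,0,0,20,0.95,0.027,-0.011,0,0,0,30,0.95,0.027,-0.011,0,0,0,40,0.95,0.027,-0.011,0,0,0,41,0.95]' >/dev/null; python3 -m jog '[0,0,0.04,0,0,0,0.95,0,0,0.08,0,0,0,0.95,0,0,0.1,0,0,0,0.95,0,0,0.1,0,0,0,0.95]'; python3 -c "
from h import *
go([.5744,-.1315,.013],-88.5)"
```

```text
time_s: 30.52
position: [0.5738, -0.1335, 0.0351]
eef_rot: [[0.999, 0.037, -0.002], [0.037, -0.999, 0.001], [-0.002, -0.001, -1.0]]
ft_force: [-0.9, -0.0, 0.3]
gripper_width: 0.0123
grip_force: 15.0
pos [ 0.5738 -0.1335  0.0351] yang -87.89 q6 72.3 w 0.0123
 row shift [ 0.0008 -0.0019  0.0221] turn [-0.04  0.14  0.61]
```

```bash
python3 -m jog '[0.0008,-0.0019,0.01,0,0,0.6,0.95,0.0008,-0.0019,0.0215,0,0,0.6,0.95,0.0008,-0.0019,0.0215,0,0,0.6,0.95,0.0008,-0.0019,0.0215,0,0,0.6,0.95]';python3 -c "
from h import *
go([.5744,-.1315,.013],-88.5)"
```

```text
time_s: 31.02
position: [0.5753, -0.1317, 0.0152]
eef_rot: [[1.0, 0.025, 0.0], [0.025, -1.0, -0.0], [0.0, 0.0, -1.0]]
ft_force: [-0.1, 0.4, -0.9]
gripper_width: 0.0127
grip_force: 15.0
pos [ 0.5753 -0.1317  0.0152] yang -88.57 q6 73.2 w 0.0127
 row shift [-0.0009 -0.0003  0.0022] turn [ 0.01 -0.02 -0.07]
```

```bash
python3 -m jog '[-0.0009,0,0.002,0,0,0,0.95,-0.0009,0,0.002,0,0,0,0.95,-0.0009,0,0.002,0,0,0,0.78,-0.0009,0,0.002,0,0,0,0.72,-0.0009,0,0.002,0,0,0,0.72]';python3 -m jog '[0,0,-0.03,0,0,0,0.72,0,0,-0.08,0,0,0,0.72,0,0.0,-0.13,0,0,0,0.72,0,0.05,-0.18,0,0,0,0.72,0,0.10,-0.22,0,0,0,0.72]'; python3 -m jog '[-0.06,0.04,0,0,0,0,0.72,-0.12,0.08,0,0,0,0,0.72,-0.18,0.12,0,0,0,0,0.72,-0.2,0.16,0,0,0,0,0.72,-0.2,0.16,0,0,0,0,0.72]'; python3 - <<'E'
from h import *
o=get_obs()
for n in ("top","scene"):
    im=get_image(n)
    if n=="top": save(im,"t14.png",(210,110,370,230),5)
    for t in ("wide_ring","dome_cap","bottle","spoon"):
      print(n,t,[(np.round(cam2w(im,r["at"],o),4).tolist(),round(r["confidence"],2)) for r in tip_of(t,im)[:3]])
E
```

```text
time_s: 31.65
position: [0.5743, -0.1317, 0.0129]
eef_rot: [[1.0, 0.025, 0.0], [0.025, -1.0, -0.0], [0.0, 0.0, -1.0]]
ft_force: [-0.4, -0.3, -1.2]
gripper_width: 0.0259
grip_force: 0.0
time_s: 32.28
position: [0.5766, -0.2249, 0.2289]
eef_rot: [[1.0, 0.026, 0.001], [0.026, -1.0, -0.001], [0.001, 0.001, -1.0]]
ft_force: [0.2, 0.2, -0.9]
gripper_width: 0.0262
grip_force: 0.0
time_s: 32.9
position: [0.3783, -0.3913, 0.2269]
eef_rot: [[1.0, 0.021, -0.0], [0.021, -1.0, -0.001], [-0.0, 0.001, -1.0]]
ft_force: [0.4, 0.5, 1.0]
gripper_width: 0.0262
grip_force: 0.0
top wide_ring [([0.3004, 0.2925, -0.0054], 0.69), ([0.5705, -0.0395, 0.0057], 0.68), ([0.4687, 0.1657, -0.0035], 0.64)]
top dome_cap [([0.5742, -0.0447, 0.0193], 0.77)]
top bottle [([0.5711, 0.0495, 0.0027], 0.84)]
top spoon [([0.5753, -0.1296, 0.003], 0.97)]
scene wide_ring [([0.4672, 0.1634, 0.0038], 0.82), ([0.3043, 0.2878, 0.0002], 0.6), ([0.5735, -0.0384, -0.0004], 0.4)]
scene dome_cap [([0.5713, -0.0418, 0.0189], 0.64)]
scene bottle [([0.5738, 0.0425, 0.0016], 0.57)]
scene spoon [([0.5705, -0.1304, 0.0014], 0.85), ([0.5357, -0.3356, 0.0014], 0.36)]
```

View pics/t14.png

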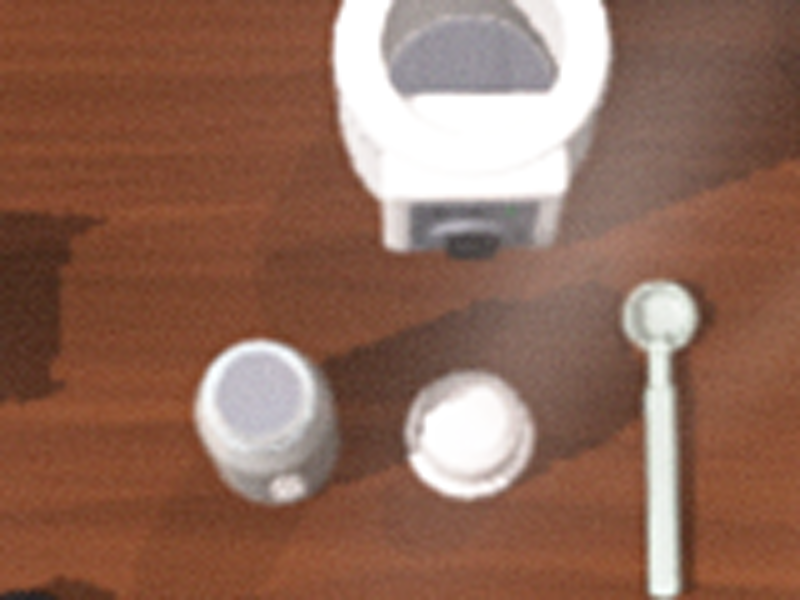

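```bash
python3 - <<'E'
from h import *
im=get_image("top")
k=lambda u,v,z:pix(im,210+u/5,110+v/5,z)
b,h=k(661,315,.008),k(664,590,.008);d=b-h;print("spoon yaw",np.degrees(np.arctan2(d[1],d[0])))
for p,q,z in (((387,250),(552,246),0),((385,199),(563,194),.11)):
    a,c=k(*p,z),k(*q,z);d=a-c;print("face",a,c,np.linalg.norm(d),"yaw",np.degrees(np.arctan2(-d[0],d[1])),(a+c)/2)
print("button",k(472,247,.045))
E
```

```text
spoon yaw 0.7410067115905447
face [ 0.66476317 -0.00241461  0.        ] [ 0.66762612 -0.08131393  0.        ] 0.07895123786255993 yaw 2.0781272218775055 [ 0.66619464 -0.04186427  0.        ]
face [ 0.66005144 -0.0026204   0.11      ] [ 0.6630725  -0.07906672  0.11      ] 0.0765059922575661 yaw 2.263078269489059 [ 0.66156197 -0.04084356  0.11      ]
button [ 0.65550075 -0.04195332  0.045     ]
```

The top view shows the bottle, then the ring with the dome on it, then the spoon, in one row in front of the button. The bowl points to the back and nothing is touching the gripper. The measured angles agree to within about a degree.

```bash
python3 -c "
from bench import *
print(sign_off())"
```

```text
the job is handed in; nothing more can be done
None
```

The job is handed in at about 33 s robot time: the white wide ring lies in front of the button with the dome cap on top, the bottle stands upright on its left and the spoon lies on its right with its bowl to the back, each measured within a few millimetres and about 1.5° of plan; the narrow ring and flat lid were not handled.

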